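# Tap a specimen carrier home against a hidden stop

## Task

Take the tapping bar from its rubber mat and with its nose nudge the steel carrier along its slideway, slowly and gently, little by little, until it rests against the stop hidden under the black hood; feel for the stop, never drive the carrier hard into it, and never touch the carrier with the gripper itself. Then set the bar back on its mat, grip upwards, and leave the other things on the bench alone.

Things in the scene. Friction and masses are not known exactly. Their poses are not given: they have to be found in the camera images.
- stage: Fixed inspection stage: aluminium plate 240 (x) x 100 x 8 mm; origin at the middle of its underside, on the table. Its +x runs along the slideway towards the hood: the way to push. Two steel rails along its whole length leave a channel 43 mm wide centred on the x axis; channel floor 8 mm, rail tops 16 mm above the table.
- hood_mouth (a point): Middle of the mouth of the fixed black hood, on the channel floor (stage x = +20 mm, z = 8 mm). The hood covers the channel from here 100 mm on, 100 mm wide outside; mouth 54 mm wide, roof from 46 to 58 mm above the table, optics post on it to 168 mm. The unseen, rigid, fixed steel stop (stop_c0) stands in the channel inside it, its face 14 to 46 mm in from the mouth, different each time.
- carrier: Loose steel specimen carrier: a block 50 mm (its x) x 40 x 25 mm high with a white disc on top, 0.3 to 0.5 kg, in the channel outside the hood, its x axis along the stage's. Origin at the centre of its underside; the rear face to be nudged is at its x = -25 mm. It drags with 1 to 4 N of friction. Keep it slower than 0.1 m/s and the push on the stop under 12 N; its tail stays outside the hood at the end.
- carrier_nose (a point): Centre of the carrier's front face (its x = +25 mm, 12.5 mm above its underside), which is to meet the stop.
- tapper: Loose tapping bar, 0.25 kg: flat steel bar 150 mm long (its x, -75 to +75 mm), 24 mm wide, 14 mm high, with a white nylon nose 18 mm wide at its +x end, and an upright black grip in the middle, 14 to 60 mm above the underside: a web 14 mm thick (y) between two end lugs 30 mm wide, 32 mm clear between the lugs along x. Origin at the centre of its underside, under the grip; taken from above by the web.
- tapper_nose (a point): Centre of the nose's end face, at x = +75 mm and 7 mm above the underside of the tapping bar.
- mat: Fixed black rubber mat 230 mm (its x) x 120 mm x 4 mm thick, on which the tapping bar lies roughly along its x axis; origin at the centre of its underside.
- bottle: Bystander: clear bottle, 44 mm across, 100 mm high, origin at the centre of its underside.
- dish: Bystander: shallow glass dish, 70 mm across, 18 mm high, origin at the centre of its underside.
- collar: Bystander: aluminium ring, 44 mm across, 18 mm high, origin at the centre of its underside.
- spool: Bystander: white spool, 60 mm across, 36 mm high, origin at the centre of its underside.
- driver: Bystander: screwdriver with a black handle, lying on the table.
- gauge: Bystander: steel gauge block 35 x 12 x 30 mm high, origin at the centre of its underside.
Not all that is in view belongs to the job. Leave any blue look-alike of the tapper alone.

How it is judged:
By the outcome, as a careful person would: the job done as asked, in the order asked, and still so for the second after the job is handed in, with the robot touching nothing.
It also fails if it takes over 64 s, if anything falls off the work surface, if the arm or the gripper's body presses on something with over 40 N, if the wrist force passes 120 N, or if a joint passes its speed limit or range.

## Robot

A 7-joint arm with a two-finger parallel gripper is mounted at the origin on the work surface. World frame = base frame: x ahead of the robot, y to its left, z up, the work surface at z = 0. Lengths are in mm, angles in rad, forces in N, time in s.
With the tool pointing down it reaches from about 400 to 875 mm from the base axis. Payload 4.4 kg.
Tool frame: the origin (TCP) lies on the centre line of the jaws, within the pads' length; the fingertips stand 25 mm ahead of it and the grasp point (between the pads) lies 6 mm ahead of it (ctrl.finger_overhang is the distance from the TCP to the fingertips, in mm); z points along the fingers, y is the line along which they close (so a half turn about z gives the same grasp; the last joint's range is limited). The gripper opens to 85 mm and grips with 20 to 120 N. Pads are 22 mm wide; open, the fingers measure 114 mm over their backs; the gripper's body (76 mm by 85 mm) begins 54 mm behind the grasp point. The pads swing forward as they close: fully open they stand 13 mm farther back than shut.
Start: joints at [1.158, 0.628, 0.038, 1.517, -0.027, 0.996, -0.02], TCP at [220.956, -611.307, 256.313] pointing down, gripper open.
Joint ranges: [-3.06, 3.06], [-0.37, 2.12], [-1.25, 1.32], [0.18, 2.47], [-1.1, 4.24], [0.23, 1.98], [-2.94, 2.94]. Speed limits (rad/s): [2.57, 2.57, 3.14, 3.14, 3.14, 3.14, 3.14].

## Interface

Orientations are given as [roll, pitch, yaw] about the fixed x, y, z axes, in that order (R = Rz(yaw) Ry(pitch) Rx(roll)).
In Python, from cell import ctrl gives the robot as it stands. The module is installed in compiled form; this text tells all that it offers.
- The arm moves only by the tool play_rows, never from a script. Its argument "targets" is a list of rows, each a list of 5 numbers: the closure, from 0 (fully open) to 1 (shut), then the shift along the tool's x, y, z in cm, then the turn about the tool's z in degrees. In form: [[gripper, dx, dy, dz, spin], ...]. A call has 1 to 10 rows; each row is the pose to reach, as a shift and turn from the pose commanded when the call began, along the tool's axes at that moment; what a row does not reach only later rows make up. A row lasts 1/10 s, in which the tool goes at most 50 mm and 8.59 degrees, less where a joint would pass 70% of its speed; a pose out of reach is approached as far as the arm can. A call with a gripper value outside its range is refused whole. The fingers move at their own pace and stop on an object; the grip force is fixed at half the most. Time passes only in rows, so rows that repeat a pose let the fingers close. It gives the time, the measured TCP pose, the force, the opening and the grip force at its end, in the units of the state.
- ctrl.read_state(): the state, without advancing time (a new reading comes with each control period).
- ctrl.get_image(name): name is "side" or "top" or "wrist"; returns (picture, depth): 384x512x3 uint8, red, green, blue; 384x512 float32, mm along the optical axis (not along the pixel's ray), 0 where there is no reading.
- ctrl.calibration(name): a dict with "vfov" (degrees; the focal length in pixels is half the picture's height over the tangent of half this angle, whatever the lens; pixels are square), "cx", "cy" (the principal point, pixels), "extrinsics" (4x4, takes a point from camera to world coordinates); the wrist camera has in their place "mount" (4x4, takes a point from camera to tool coordinates, whose origin is the TCP and whose axes are the flange's). Camera axes: x right, y down, z forward; pixel columns grow to the right and rows downward; lengths in mm; the calibration is good to about 2 mm. A picture is of the moment at which its call begins: read the wrist's pose just before it. calibration takes no time and is no camera call.
- ctrl.finish_job(): hands the job in; it is judged then, once.
Trained networks look in the newest picture that a camera, given by its name, has taken for a name from the list of things; names that differ only in an ending like _2 or _b are one class to them, and where a whole thing is asked for, a point or a joint stands for the part that bears it (a point fixed in the world has none). Each returns a list of dicts, best first, with "confidence" (0 to 1); they miss things now and then, are a little off and sometimes report something else, mostly with a low value. They report only what shows in the picture. A call takes as long as a camera call. They do not tell look-alikes from the thing itself.
- ctrl.search_frame(camera, name): "bbox" ([left, top, right, bottom] in pixels, round what is visible of it).
- ctrl.trace(camera, name): "pixels" (384x512 bool, what is visible of it) and "bbox" ([left, top, right, bottom] in pixels, round what is visible of it).
The state is a dict: "clock": time; "qpos": joint angles; "qd": joint speeds; "tau": joint torques, N m; "eef_pos": TCP position; "tool_rot": TCP orientation; "force": force on the tool from outside, world axes, zero at the start; "torque": the same for the moment, N m; "width": finger opening in mm; "gripper_force": force on a finger pad.
Only numpy, scipy, OpenCV 4.12 (cv2) and the standard library are available. Lean on these libraries where they do the work, as an engineer would, in place of code of your own. Each camera call takes 0.05 s, during which the arm holds its last target. There are 200 camera calls.

## Working session

There is one attempt and no reset: what is moved stays moved. The work goes in short steps, Python scripts to look and compute and a tool call to move; the robot and the scene stay as the last step left them, time stands still between calls to the robot, and variables do not carry over. Pictures are saved under pics/ and viewed, at most 10 in all, crops included, and the job is handed in when it is done.

Besides the shell and the picture viewer there is one more tool, called after ">>>" as name([rows], argument=value, ...), one row to a line, values as JSON. play_rows: Moves the arm, as the interface text tells. Its arguments: {"type":"object","properties":{"targets":{"type":"array"}},"required":["targets"]}

```bash
mkdir -p pics; ls; python3 - <<'E'
from cell import ctrl
import cv2,numpy as np
s=ctrl.read_state();print(s)
ims=[]
for c in("top","side"):
    p,d=ctrl.get_image(c);ims.append(p);np.save(f"{c}.npy",d)
    cv2.imwrite(f"pics/{c}0.png",p[:,:,::-1])
    k=ctrl.calibration(c);print(c,k)
    for n in("tapper","carrier","stage","mat","hood_mouth","bottle","dish","collar","spool","driver","gauge"):
        try:print(n,[(np.round(r["bbox"]).tolist(),round(r["confidence"],2)) for r in ctrl.search_frame(c,n)[:3]])
        except Exception as e:print(n,e)
print(ctrl.calibration("wrist"))
E
```

```text
pics
{'clock': 0.0, 'qpos': array([ 1.15820434,  0.6293257 ,  0.03845861,  1.51835918, -0.02700789,
        0.99630571, -0.0199852 ]), 'qd': array([ 7.31257415e-04,  5.59975459e-04,  1.42017849e-03, -7.22589443e-04,
        1.75569763e-04,  1.19629723e-05,  2.05415946e-04]), 'tau': array([-3.41278192e-04, -5.63416779e+01,  1.22665476e+00, -1.93451840e+01,
        1.12134096e-02,  1.05687836e-02,  1.93411103e-05]), 'eef_pos': array([ 220.7497604 , -610.75693352,  255.40541475]), 'tool_rot': array([-3.13971336e+00,  2.67964577e-05,  3.46789236e-01]), 'force': array([ 0.39545192,  0.87625306, -0.66087045]), 'torque': array([-0.05162014,  0.02844591, -0.05110512]), 'gripper_force': 0.0, 'width': 85.37785647234342}
top {'vfov': 49.991515335509014, 'cx': 254.57541309530086, 'cy': 197.73265328716332, 'extrinsics': array([[-2.26470741e-03, -9.90416232e-01,  1.38096195e-01,
         3.88034755e+02],
       [-9.99961622e-01,  1.07418708e-03, -8.69486790e-03,
        -1.67179447e+02],
       [ 8.46319716e-03, -1.38110587e-01, -9.90380654e-01,
         1.27528768e+03],
       [ 0.00000000e+00,  
[... 1461 characters left out ...]
92.0], 0.84), ([213.0, 151.0, 246.0, 183.0], 0.59)]
collar [([156.0, 231.0, 170.0, 242.0], 0.45)]
spool [([185.0, 320.0, 209.0, 350.0], 0.8)]
driver [([213.0, 153.0, 245.0, 184.0], 0.72)]
gauge [([279.0, 232.0, 296.0, 244.0], 0.42), ([261.0, 168.0, 302.0, 193.0], 0.29)]
{'vfov': 59.24882014423814, 'cx': 256.8450762297549, 'cy': 190.06919116743816, 'mount': array([[-1.49155183e-03, -9.54809037e-01, -2.97216215e-01,
         7.55537687e+01],
       [ 9.99998761e-01, -1.27455794e-03, -9.23874701e-04,
         1.70598235e-01],
       [ 5.03304628e-04, -2.97217225e-01,  9.54809755e-01,
        -1.17701194e+02],
       [ 0.00000000e+00,  0.00000000e+00,  0.00000000e+00,
         1.00000000e+00]])}
```

```bash
python3 - <<'E'
import cv2
a=cv2.imread("pics/top0.png")[120:300,80:440]
cv2.imwrite("pics/a.png",cv2.resize(a,(800,400),interpolation=3))
a=cv2.imread("pics/side0.png")[120:360,110:410]
cv2.imwrite("pics/b.png",cv2.resize(a,(750,600),interpolation=3))
E
```

```text
(no output)
```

View pics/a.png

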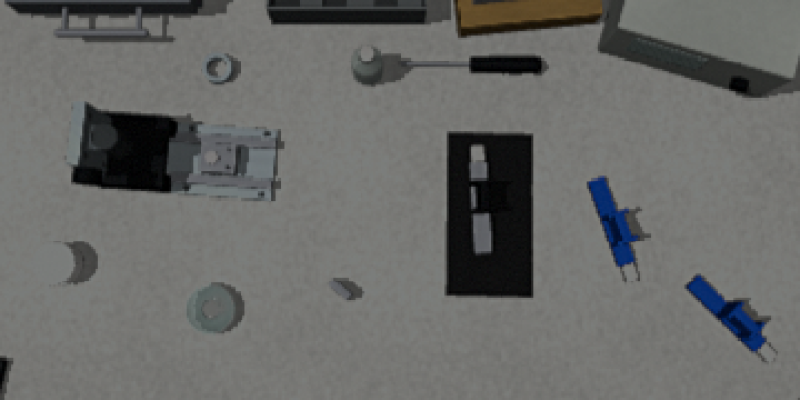

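View pics/b.png

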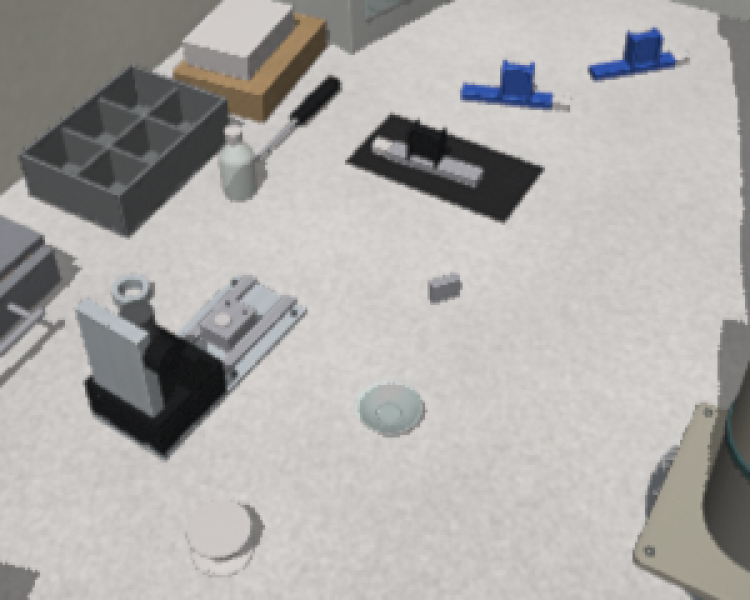

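The steel bar on the black mat (top px ≈ 295,208, white nose at 297,188) is the tapper. The look-alikes are the blue bars at (355,222) and (410,263). The stage is at (157,190) with its hood on the left (+y), and the carrier is at (177,192).

```bash
cat > h.py <<'E'
from cell import ctrl
import cv2,numpy as np
from scipy.spatial.transform import Rotation as R
def pose():
    s=ctrl.read_state();T=np.eye(4);T[:3,:3]=R.from_euler("xyz",s["tool_rot"]).as_matrix();T[:3,3]=s["eef_pos"];return T
def look(c):
    T=pose();p,d=ctrl.get_image(c);k=ctrl.calibration(c)
    E=T@k["mount"] if c=="wrist" else k["extrinsics"]
    f=192/np.tan(np.radians(k["vfov"]/2))
    v,u=np.mgrid[:384,:512]
    P=np.stack([(u-k["cx"])/f*d,(v-k["cy"])/f*d,d],-1)@E[:3,:3].T+E[:3,3]
    P[d<=0]=np.nan
    return p,P
def rect(P):
    r=cv2.minAreaRect(P[:,:2].astype(np.float32));b=cv2.boxPoints(r)
    e=b[1]-b[0];g=b[2]-b[1];e=e if np.hypot(*e)>np.hypot(*g) else g
    return np.round(r[0],1),np.round(r[1],1),round(float(np.degrees(np.arctan2(e[1],e[0]))),2)
def report(c,p,P,names,zr={}):
    for n in names:
        for r in ctrl.trace(c,n)[:2]:
            m=r["pixels"];Q=P[m];Q=Q[~np.isnan(Q[:,0])]
            lo,hi=zr.get(n,(-9,300));Q=Q[(Q[:,2]>lo)&(Q[:,2]<hi)]
            if len(Q)>8:print(n,round(r["confidence"],2),len(Q),"rect",rect(Q),"z",np.round(np.percentile(Q[:,2],[2,50,98]),1),"bb",np.round(r["bbox"]).tolist())
def T2rel(x,y,z=None,yaw=None):
    T=pose();d=np.array([x,y,T[2,3] if z is None else z])-T[:3,3]
    print("tool shift cm",np.round(T[:3,:3].T@d/10,2),"yaw tool x deg",np.degrees(np.arctan2(T[1,0],T[0,0])))
E
python3 - <<'E'
from h import *
for c in("top","side"):
    p,P=look(c);print(c,"table z",np.nanmedian(P[...,2]))
    report(c,p,P,("tapper","carrier","stage","mat","hood_mouth","bottle","dish","collar","spool","driver","gauge"))
T2rel(480,-220)
E
```

```text
top table z -0.7229757892091584
tapper 0.93 419 rect (array([ 487.3, -494.6]), array([144.9,  39.1]), 20.09) z [-0.1 14.3 61.5] bb [340.0, 203.0, 364.0, 248.0]
tapper 0.58 399 rect (array([ 529.1, -305. ]), array([149.2,  31. ]), 2.02) z [ 5.6 18.4 66.2] bb [290.0, 186.0, 300.0, 233.0]
carrier 0.61 240 rect (array([583.9,  57. ]), array([50. , 40.2]), 86.05) z [11.8 32.3 39.1] bb [171.0, 184.0, 186.0, 197.0]
stage 0.84 2975 rect (array([587.4, 130.7]), array([303.2, 126.8]), 82.02) z [  0.6  52.  168.3] bb [108.0, 167.0, 206.0, 212.0]
mat 0.92 2556 rect (array([ 508.7, -319.4]), array([124.2, 234.8]), -0.16) z [-2.3  3.4 12.9] bb [278.0, 180.0, 320.0, 255.0]
hood_mouth 0.85 2877 rect (array([584.5, 128.3]), array([294.9, 109.7]), 86.75) z [  3.   53.6 168.3] bb [109.0, 166.0, 206.0, 210.0]
bottle 0.77 201 rect (array([ 710.4, -147.6]), array([40.5, 38.5]), 85.35) z [ 17.5  68.6 102.7] bb [238.0, 140.0, 251.0, 160.0]
spool 0.68 379 rect (array([443.6, 275.7]), array([68.8, 59. ]), 24.76) z [-1.2 34.5 39.9] bb [94.0, 228.0, 117.0, 250.0]
driver 0.8 239 rect (array([ 718.7, -338.5]), ar
[... 1384 characters left out ...]
collar 0.45 339 rect (array([ 710.2, -139.3]), array([52., 38.]), 18.11) z [ 0.7 50.9 98.3] bb [199.0, 169.0, 213.0, 201.0]
spool 0.64 640 rect (array([444.6, 274.7]), array([57.2, 76.5]), -11.41) z [ 1.6 34.4 37.9] bb [185.0, 322.0, 212.0, 350.0]
driver 0.67 3317 rect (array([621.5,  99.8]), array([252.4, 189.3]), 89.05) z [  1.7  54.8 167.3] bb [141.0, 229.0, 232.0, 302.0]
driver 0.63 173 rect (array([ 714.6, -296.7]), array([182.3,  24.9]), 88.3) z [ 4.5 19.8 26.4] bb [214.0, 152.0, 246.0, 181.0]
gauge 0.58 134 rect (array([ 410. , -118.6]), array([35.8, 51. ]), -51.42) z [-3.6 16.9 31.7] bb [282.0, 233.0, 294.0, 244.0]
tool shift cm [ 37.66 -28.     0.  ] yaw tool x deg 19.86766880662088
```

>>> play_rows([
  [0,4,-1.8,0,2],
  [0,8,-3.7,0,4],
  [0,12.5,-5.8,0,6],
  [0,17,-7.9,0,8],
  [0,21.5,-10,0,10],
  [0,26,-12,0,12],
  [0,30.5,-14.1,0,14],
  [0,35,-16.2,0,16],
  [0,39.4,-18.3,0,18],
  [0,39.4,-18.3,0,18],
])

```text
clock: 3.4
eef_pos: [536.0, -296.4, 256.1]
tool_rot: [-3.137, -0.005, 0.045]
force: [0.1, 0.8, 0.4]
width: 85.8
gripper_force: 0.0
```

```bash
python3 - <<'E'
from h import *
for c in("wrist",):
    p,P=look(c);cv2.imwrite("pics/w1.png",p[:,:,::-1])
    report(c,p,P,("tapper",)); report(c,p,P,("tapper",),{"tapper":(52,75)}); report(c,p,P,("tapper",),{"tapper":(12,30)}); report(c,p,P,("mat",))
s=ctrl.read_state();print(s["clock"],s["eef_pos"],s["tool_rot"],s["qpos"],s["force"])
E
```

```text
tapper 0.91 3867 rect (array([ 486.8, -498.1]), array([150.4,  53.2]), 23.95) z [ 3.9 15.4 60.8] bb [402.0, 148.0, 462.0, 268.0]
tapper 0.77 548 rect (array([ 395.5, -608.8]), array([46.6, 23. ]), 43.09) z [ 1.5 13.4 15.3] bb [490.0, 262.0, 512.0, 302.0]
tapper 0.91 941 rect (array([ 483.2, -489.3]), array([44.2, 30.5]), 18.49) z [52.5 59.5 61.4] bb [402.0, 148.0, 462.0, 268.0]
tapper 0.91 1911 rect (array([ 482.2, -488.3]), array([150.5,  29.8]), 14.82) z [12.3 14.2 28.6] bb [402.0, 148.0, 462.0, 268.0]
tapper 0.77 367 rect (array([ 394.4, -607.9]), array([47.4, 22.2]), 38.42) z [12.2 13.9 15.4] bb [490.0, 262.0, 512.0, 302.0]
mat 0.66 17602 rect (array([ 504.4, -318.3]), array([122.7, 233.1]), -0.87) z [2.6 4.2 5.8] bb [220.0, 78.0, 344.0, 276.0]
3.65 [ 527.99678414 -307.05317298  256.41293147] [3.14060719e+00 7.01092246e-04 2.99976306e-02] [ 0.40369889  0.57311126  0.12263455  1.63467764 -0.0808028   0.93889006
 -0.98610476] [ 0.22115619  0.03990666 -0.00734855]
```

View pics/w1.png

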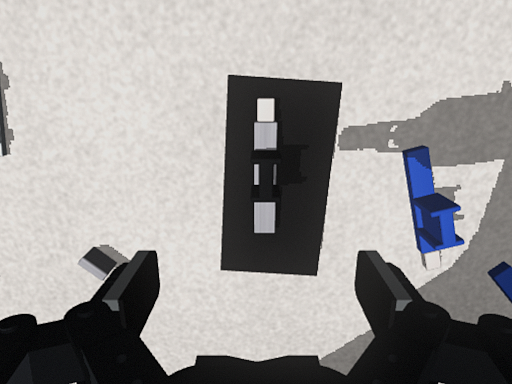

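The wrist picture shows the steel bar at about (265,165) on the mat, with its white nose at the top (265,110) and its grip at (266,172). The blue bar is at (430,210). The network missed the steel bar, so I'll measure it from depth.

```bash
python3 - <<'E'
from h import *
p,P=look("wrist")
Q=P[88:245,240:300].reshape(-1,3)
b=Q[(Q[:,2]>15)&(Q[:,2]<21)];g=Q[(Q[:,2]>60)&(Q[:,2]<70)]
print("bar",rect(b),"grip",rect(g),np.median(b[:,2]),np.median(g[:,2]),len(b),len(g))
c=g[:,:2].mean(0);print(c)
T2rel(*c)
T2rel(*rect(b)[0])
E
```

```text
bar (array([ 526., -304.]), array([148.9,  24. ]), 2.22) grip (array([ 526.3, -305. ]), array([43.1, 28.1]), 1.65) 18.159404858263343 64.01516255420935 1888 844
[ 526.87670888 -304.34909967]
tool shift cm [-0.1  -0.28 -0.  ] yaw tool x deg 1.6914823896430666
tool shift cm [-0.19 -0.32 -0.  ] yaw tool x deg 1.6914823896430666
```

>>> play_rows([
  [0,-0.15,-0.3,4,-0.4],
  [0,-0.15,-0.3,8,-0.4],
  [0,-0.15,-0.3,12,-0.4],
  [0,-0.15,-0.3,16,-0.4],
  [0,-0.15,-0.3,18.5,-0.4],
  [0,-0.15,-0.3,20.5,-0.4],
  [0,-0.15,-0.3,20.5,-0.4],
  [0,-0.15,-0.3,20.5,-0.4],
  [0,-0.15,-0.3,20.5,-0.4],
])

```text
clock: 4.6
eef_pos: [528.3, -303.5, 52.8]
tool_rot: [3.14, -0.002, 0.039]
force: [-0.7, -0.3, -0.7]
width: 85.8
gripper_force: 0.0
```

```bash
python3 - <<'E'
from h import *
p,P=look("wrist");cv2.imwrite("pics/w2.png",p[:,:,::-1]);T2rel(526.2,-304.3,51);print(ctrl.read_state()["force"])
E
```

```text
tool shift cm [-0.23  0.09  0.19] yaw tool x deg 2.231252433923001
[ 0.14210798 -0.15961209  0.05401223]
```

View pics/w2.png

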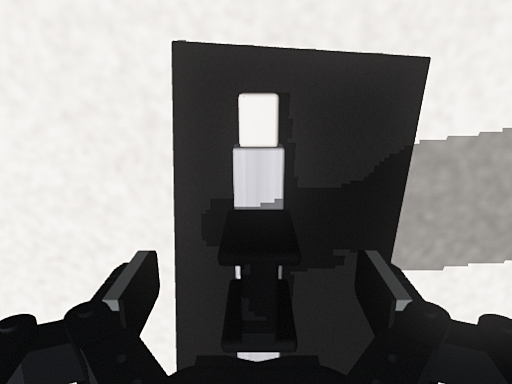

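The close view shows the grip (258,285) centred between the open fingers, with the web running between its two lugs. I'll correct by 2 mm and close.

>>> play_rows([
  [0,-0.2,0.1,0.2,0],
  [0,-0.2,0.1,0.2,0],
  [0.5,-0.2,0.1,0.2,0],
  [1,-0.2,0.1,0.2,0],
  [1,-0.2,0.1,0.2,0],
  [1,-0.2,0.1,0.2,0],
  [1,-0.2,0.1,0.2,0],
  [1,-0.2,0.1,0.2,0],
  [1,-0.2,0.1,0.2,0],
  [1,-0.2,0.1,0.2,0],
])

```text
clock: 5.65
eef_pos: [525.8, -303.5, 49.3]
tool_rot: [3.141, -0.0, 0.04]
force: [0.7, -0.8, -0.0]
width: 13.1
gripper_force: 61.3
```

>>> play_rows([
  [1,0,0,-0.5,0],
  [1,0,0,-2,0],
  [1,0,0,-5,0],
  [1,0,0,-8,0],
  [1,0,0,-10,0],
  [1,0,0,-10,0],
])

```text
clock: 6.25
eef_pos: [527.7, -304.5, 153.3]
tool_rot: [3.138, -0.006, 0.04]
force: [0.5, -1.1, -2.6]
width: 13.3
gripper_force: 61.1
```

```bash
python3 - <<'E'
from h import *
print(pose()[:3,3],ctrl.read_state()["force"],ctrl.read_state()["width"])
for c in("top","side"):
    p,P=look(c);Q=P.reshape(-1,3);Q=Q[(Q[:,0]>480)&(Q[:,0]<690)&(Q[:,1]>-120)&(Q[:,1]<260)]
    car=Q[(Q[:,2]>29)&(Q[:,2]<36)&(Q[:,1]<88)&(Q[:,1]>0)&(abs(Q[:,0]-585)<40)]
    rail=Q[(Q[:,2]>13)&(Q[:,2]<18.5)&(Q[:,1]<85)];hood=Q[(Q[:,2]>54)&(Q[:,2]<62)]
    low=Q[(Q[:,2]>5)&(Q[:,2]<18.5)&(Q[:,1]<85)]
    for n,q in(("car",car),("rail",rail),("low",low),("hood",hood)):
        print(c,n,len(q),rect(q),np.round(np.median(q,0),1),"ymin/max",np.round([q[:,1].min(),q[:,1].max()]))
E
```

```text
[ 527.68628783 -304.53249154  153.30514955] [ 0.52930506 -1.05088393 -2.58398409] 13.273800832432453
top car 174 (array([583.9,  57.1]), array([49.6, 39.7]), 84.95) [582.3  56.9  32.5] ymin/max [31. 83.]
top rail 227 (array([578.9,  32. ]), array([ 93.4, 102.4]), -88.89) [562.7  31.5  15.4] ymin/max [-19.  84.]
top low 761 (array([581.1, -17.9]), array([190.6, 209.7]), -86.48) [576.2  21.4   9.6] ymin/max [-118.   84.]
top hood 702 (array([591.3, 165.1]), array([ 89.9, 101.6]), -2.48) [584.7 155.6  57.7] ymin/max [118. 208.]
side car 187 (array([579.4,  58.8]), array([52.2, 41.3]), 87.15) [579.7  59.8  32.2] ymin/max [33. 85.]
side rail 222 (array([578.5,  35. ]), array([102.3,  72.4]), 86.27) [557.   41.7  15.2] ymin/max [-18.  85.]
side low 651 (array([597.8,  -7.3]), array([189.9, 158.2]), 81.29) [561.4  27.4   9.6] ymin/max [-89.  85.]
side hood 513 (array([587.5, 173.3]), array([103.5, 101.1]), 83.96) [559.5 175.2  57. ] ymin/max [120. 226.]
```

>>> play_rows([
  [1,0.5,-2,0,-8.4],
  [1,1.1,-4.4,0,-16.8],
  [1,1.7,-6.6,0,-25.2],
  [1,2.3,-8.8,0,-33.6],
  [1,2.9,-11,0,-42],
  [1,3.5,-13.2,0,-50.4],
  [1,4.1,-15.4,0,-58.8],
  [1,4.7,-17.6,0,-67.2],
  [1,5.3,-19.8,0,-75.6],
  [1,5.8,-21.8,0,-84],
])

```text
clock: 7.35
eef_pos: [574.1, -81.9, 147.7]
tool_rot: [-3.138, -0.001, 1.512]
force: [0.1, 0.6, -2.1]
width: 13.5
gripper_force: 61.0
```

>>> play_rows([
  [1,0,0,0,0],
  [1,0,0,0,0],
])

```text
clock: 7.55
eef_pos: [574.0, -83.1, 148.0]
tool_rot: [-3.139, -0.0, 1.505]
force: [-0.8, -1.3, -2.1]
width: 13.7
gripper_force: 61.0
```

```bash
python3 - <<'E'
from h import *
s=ctrl.read_state();print(s["clock"],s["eef_pos"],s["tool_rot"],s["qpos"],s["force"],s["width"])
p,P=look("wrist");cv2.imwrite("pics/w3.png",p[:,:,::-1])
np.save("P3.npy",P)
report("wrist",p,P,("carrier",),{"carrier":(30,35)})
report("wrist",p,P,("carrier_nose","tapper_nose","stage"))
E
```

```text
7.55 [574.03602159 -83.14760311 147.98860632] [-3.13870902e+00 -1.98716056e-04  1.50486739e+00] [ 0.27598905  0.68153469 -0.28365863  1.8091875   0.27923837  0.69300187
 -0.23021158] [-0.79482789 -1.26334935 -2.09030987] 13.674455225589705
carrier 0.56 1196 rect (array([579.1,  37.3]), array([10.6, 39.6]), -3.88) z [30.9 33.1 34.7] bb [221.0, 0.0, 285.0, 26.0]
carrier_nose 0.84 1556 rect (array([579.3,  37.2]), array([10.7, 39.3]), -3.88) z [12.6 32.9 35.2] bb [220.0, 0.0, 288.0, 26.0]
carrier_nose 0.61 1263 rect (array([ 390.1, -118.1]), array([62.6, 21.1]), 50.23) z [ 1.3 28.1 31.1] bb [20.0, 209.0, 73.0, 260.0]
tapper_nose 0.71 13846 rect (array([577.7, -80.8]), array([142.7,  55.5]), 74.4) z [115.5 138.5 163.5] bb [214.0, 88.0, 303.0, 364.0]
stage 0.68 11896 rect (array([576.1,  14.6]), array([ 67.1, 102. ]), -3.88) z [ 6.8  8.8 17.3] bb [182.0, 0.0, 322.0, 99.0]
stage 0.16 1599 rect (array([579.4,  37.3]), array([44., 14.]), 1.47) z [11.7 32.9 35.2] bb [219.0, 0.0, 290.0, 27.0]
```

View pics/w3.png

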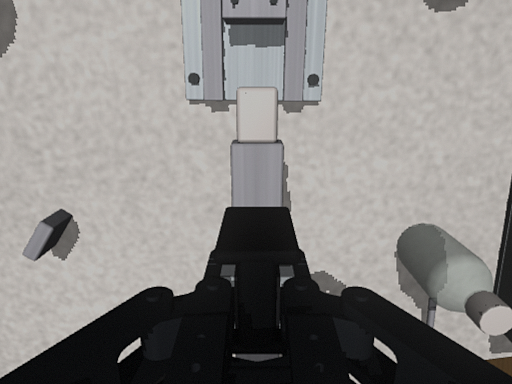

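The wrist view shows the nose (257,113) in line with the channel and the carrier's rear face at about (253,20). Next I'll measure the lateral offset between bar and channel, and the bar's height in the hand.

```bash
python3 - <<'E'
from h import *
P=np.load("P3.npy");T=pose()
L=(P-T[:3,3])@T[:3,:3]   # tool coords
S=L.reshape(-1,3);W=P.reshape(-1,3)
def med(n,m,ax=1):
    q=S[m];print(n,len(q),"tool x",np.round(np.percentile(q[:,0],[1,99]),1),"tool y",np.round(np.percentile(q[:,1],[1,99]),1),"mid",np.round(np.percentile(q[:,1],[1,99]).mean(),1),"z world",np.round(np.median(W[m][:,2]),1))
v,u=[a.ravel() for a in np.mgrid[:384,:512]]
bar=(W[:,2]>110)&(W[:,2]<125)&(u>215)&(u<300)&(v<210)
med("nose",bar&(v<140)); med("bar",bar&(v>145))
med("nose tip rows",bar&(v<100))
c=(u>170)&(u<335)&(v<95)
med("railL",c&(W[:,2]>13)&(W[:,2]<19)&(u<245)&(v>25));med("railR",c&(W[:,2]>13)&(W[:,2]<19)&(u>265)&(v>25))
med("floor",c&(W[:,2]>6)&(W[:,2]<10)&(abs(u-254)<25)&(v>45))
med("car",(W[:,2]>29)&(W[:,2]<36)&(v<30)&(u>215)&(u<295))
q=S[bar&(v>90)];a=np.polyfit(q[:,0],q[:,2],1);print("tilt deg",np.degrees(np.arctan(a[0])))
E
```

```text
nose 2160 tool x [54.3 76.2] tool y [-10.2   7.4] mid -1.4 z world 116.7
bar 3351 tool x [22.9 51.1] tool y [-13.3  10.4] mid -1.5 z world 116.9
nose tip rows 529 tool x [71.3 76.2] tool y [-10.2   7.4] mid -1.4 z world 116.5
railL 1407 tool x [ 71.  114.9] tool y [-39.6 -25.7] mid -32.7 z world 16.1
railR 1407 tool x [ 71. 115.] tool y [17.2 31.1] mid 24.2 z world 16.1
floor 2054 tool x [ 72.6 103.4] tool y [-20.8  13.8] mid -3.5 z world 8.2
car 1266 tool x [116.7 127. ] tool y [-22.9  15.9] mid -3.5 z world 33.1
tilt deg 0.8846025211073436
```

>>> play_rows([
  [1,0,-0.25,2.5,0],
  [1,0,-0.25,5,0],
  [1,0,-0.25,7,0],
  [1,0,-0.25,8,0],
  [1,0,-0.25,8.8,0],
  [1,0,-0.25,8.8,0],
  [1,0,-0.25,8.8,0],
  [1,0,-0.25,8.8,0],
])

```text
clock: 8.6
eef_pos: [573.3, -83.2, 62.2]
tool_rot: [3.14, 0.0, 1.506]
force: [0.5, -0.6, -2.9]
width: 13.7
gripper_force: 60.9
```

```bash
python3 - <<'E'
from h import *
s=ctrl.read_state();print(s["clock"],s["eef_pos"],s["tool_rot"],s["force"],s["width"])
p,P=look("wrist");cv2.imwrite("pics/w4.png",p[:,:,::-1]);T=pose()
S=((P-T[:3,3])@T[:3,:3]).reshape(-1,3);W=P.reshape(-1,3)
v,u=[a.ravel() for a in np.mgrid[:384,:512]]
for n,z0,z1 in(("bar",25,31),("rail",14,18.5),("car",31.5,36),("floor",6,10)):
    m=(W[:,2]>z0)&(W[:,2]<z1)&(abs(S[:,1])<48)&(S[:,0]>25)&(S[:,0]<110 if n!="car" else S[:,0]>90)
    q=S[m];print(n,len(q),np.round(np.percentile(q,[1,50,99],axis=0)[:,:2].T,1).tolist(),np.median(W[m][:,2]))
print([ctrl.read_state()["force"].round(2).tolist() for _ in range(1)])
E
```

```text
8.6 [573.32424096 -83.19399624  62.24056535] [3.13978626e+00 1.19503940e-05 1.50554383e+00] [ 0.49427425 -0.56100282 -2.90349828] 13.68924570046577
bar 2687 [[25.8, 50.3, 74.9], [-12.3, -0.7, 11.2]] 30.539615801355154
rail 6602 [[65.4, 89.0, 109.6], [-37.7, 18.7, 32.4]] 16.105557618103063Traceback (most recent call last):
  File "<stdin>", line 8, in <module>
    return _quantile_unchecked(
        a, q, axis, out, overwrite_input, method, keepdims, weights)
    return _ureduce(a,
                    func=_quantile_ureduce_func,
    ...<5 lines>...
                    overwrite_input=overwrite_input,
                    method=method)
    r = func(a, **kwargs)
    result = _quantile(arr,
                       quantiles=q,
    ...<2 lines>...
                       out=out,
                       weights=wgt)
    slices_having_nans = np.isnan(arr[-1, ...])
                                  ~~~^^^^^^^^^
IndexError: index -1 is out of bounds for axis 0 with size 0
```

View pics/w4.png

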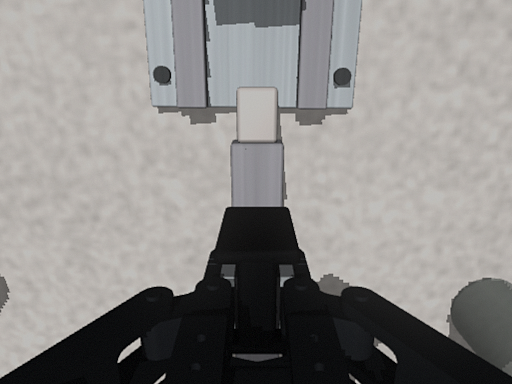

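>>> play_rows([
  [1,0.4,-0.2,0.2,0],
  [1,0.8,-0.2,0.2,0],
  [1,1.2,-0.2,0.2,0],
  [1,1.6,-0.2,0.2,0],
  [1,2.0,-0.2,0.2,0],
  [1,2.4,-0.2,0.2,0],
  [1,2.6,-0.2,0.2,0],
  [1,2.8,-0.2,0.2,0],
  [1,3.0,-0.2,0.2,0],
  [1,3.0,-0.2,0.2,0],
])

```text
clock: 9.65
eef_pos: [572.6, -52.7, 59.3]
tool_rot: [3.142, -0.0, 1.506]
force: [0.3, -0.5, -2.9]
width: 13.3
gripper_force: 60.9
```

```bash
cat > m.py <<'E'
from h import *
s=ctrl.read_state();print(s["clock"],s["eef_pos"].round(1),s["force"].round(2))
p,P=look("wrist");cv2.imwrite("pics/w_%d.png"%(s["clock"]*100),p[:,:,::-1]);T=pose()
for c in("top","side"):
    p,P=look(c);Q=P.reshape(-1,3)
    Q=Q[(abs(Q[:,0]-585)<30)&(Q[:,1]>0)&(Q[:,1]<200)]
    q=Q[(Q[:,2]>30.5)&(Q[:,2]<37)];print(c,"car",len(q),rect(q),"y",np.round(np.percentile(q[:,1],[1,99]),1))
    h=Q[(Q[:,2]>55)&(Q[:,2]<61)];print("hood ymin",np.percentile(h[:,1],1).round(1))
E
python3 m.py
```

```text
9.65 [572.6 -52.7  59.3] [ 0.31 -0.53 -2.88]
top car 72 (array([582.3,  92. ]), array([38.6, 71.7]), -81.23) y [58.1 94.9]
hood ymin 120.4
side car 167 (array([579.,  46.]), array([77.4, 40.2]), 86.03) y [28.8 84.1]
hood ymin 123.1
```

>>> play_rows([
  [1,0.15,0,0,0],
  [1,0.3,0,0,0],
  [1,0.45,0,0,0],
  [1,0.6,0,0,0],
  [1,0.75,0,0,0],
  [1,0.9,0,0,0],
  [1,1.05,0,0,0],
  [1,1.2,0,0,0],
  [1,1.35,0,0,0],
  [1,1.5,0,0,0],
])

```text
clock: 10.8
eef_pos: [573.5, -39.0, 59.4]
tool_rot: [3.142, 0.001, 1.505]
force: [-0.1, -3.7, -1.4]
width: 13.5
gripper_force: 61.1
```

>>> play_rows([
  [1,0.15,0,0,0],
  [1,0.3,0,0,0],
  [1,0.45,0,0,0],
  [1,0.6,0,0,0],
  [1,0.75,0,0,0],
  [1,0.9,0,0,0],
  [1,1.05,0,0,0],
  [1,1.2,0,0,0],
  [1,1.35,0,0,0],
  [1,1.5,0,0,0],
])

```text
clock: 11.8
eef_pos: [574.5, -23.0, 59.3]
tool_rot: [3.142, 0.0, 1.506]
force: [0.4, -3.4, -0.6]
width: 12.9
gripper_force: 61.1
```

```bash
python3 m.py; ls pics
```

```text
11.8 [574.5 -23.   59.3] [ 0.44 -3.45 -0.6 ]
top car 1 (array([560.2, 123.6]), array([0., 0.]), 0.0) y [123.6 123.6]
hood ymin 120.9
side car 183 (array([578.7,  52.7]), array([105. ,  41.8]), 86.4) y [  1.5 104. ]
hood ymin 1.1
a.png
b.png
side0.png
top0.png
w1.png
w2.png
w3.png
w4.png
w_1180.png
w_965.png
```

>>> play_rows([
  [1,0.2,0,0,0],
  [1,0.4,0,0,0],
  [1,0.6,0,0,0],
  [1,0.8,0,0,0],
  [1,1.0,0,0,0],
  [1,1.2,0,0,0],
  [1,1.4,0,0,0],
  [1,1.6,0,0,0],
  [1,1.8,0,0,0],
  [1,2.0,0,0,0],
])

```text
clock: 12.95
eef_pos: [575.8, -3.0, 59.3]
tool_rot: [-3.142, 0.0, 1.506]
force: [0.1, -3.3, -1.6]
width: 13.5
gripper_force: 61.2
```

```bash
python3 m.py
```

```text
12.95 [575.8  -3.   59.3] [ 0.12 -3.3  -1.61]Traceback (most recent call last):
  File "m.py", line 7, in <module>
    q=Q[(Q[:,2]>30.5)&(Q[:,2]<37)];print(c,"car",len(q),rect(q),"y",np.round(np.percentile(q[:,1],[1,99]),1))
                                                                             ~~~~~~~~~~~~~^^^^^^^^^^^^^^^
    return _quantile_unchecked(
        a, q, axis, out, overwrite_input, method, keepdims, weights)
    return _ureduce(a,
                    func=_quantile_ureduce_func,
    ...<5 lines>...
                    overwrite_input=overwrite_input,
                    method=method)
    r = func(a, **kwargs)
    result = _quantile(arr,
                       quantiles=q,
    ...<2 lines>...
                       out=out,
                       weights=wgt)
    slices_having_nans = np.isnan(arr[-1, ...])
                                  ~~~^^^^^^^^^
IndexError: index -1 is out of bounds for axis 0 with size 0
```

View pics/w_1180.png

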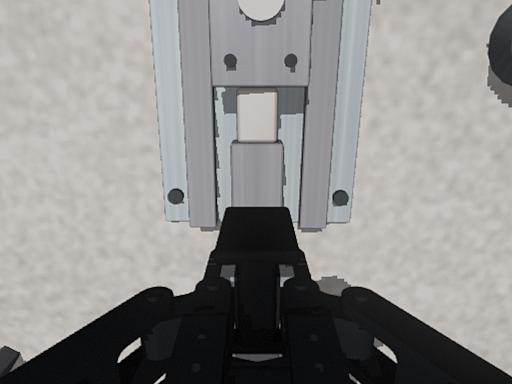

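The nose is centred and flush on the carrier's rear face (258,88). Before feeling for the stop, I'll back off a hair to learn the contact stiffness.

>>> play_rows([
  [1,-0.02,0,0,0],
  [1,-0.02,0,0,0],
  [1,-0.02,0,0,0],
])

```text
clock: 13.35
eef_pos: [575.8, -2.5, 59.3]
tool_rot: [3.141, -0.001, 1.506]
force: [-0.6, -0.8, -2.5]
width: 13.1
gripper_force: 61.1
```

>>> play_rows([
  [1,-0.02,0,0,0],
  [1,-0.02,0,0,0],
  [1,-0.02,0,0,0],
])

```text
clock: 13.65
eef_pos: [575.8, -3.4, 59.3]
tool_rot: [3.142, -0.0, 1.506]
force: [-0.0, 0.2, -2.1]
width: 13.2
gripper_force: 61.1
```

>>> play_rows([
  [1,-0.02,0,0,0],
  [1,-0.02,0,0,0],
  [1,-0.02,0,0,0],
])

```text
clock: 13.95
eef_pos: [575.8, -3.8, 59.3]
tool_rot: [3.142, 0.0, 1.506]
force: [-0.2, -0.1, -2.4]
width: 13.5
gripper_force: 61.1
```

>>> play_rows([
  [1,-0.02,0,0,0],
  [1,-0.02,0,0,0],
  [1,-0.02,0,0,0],
])

```text
clock: 14.25
eef_pos: [575.8, -4.0, 59.3]
tool_rot: [3.142, -0.0, 1.506]
force: [-0.4, 0.4, -2.7]
width: 13.3
gripper_force: 61.1
```

>>> play_rows([
  [1,0.06,0,0,0],
  [1,0.06,0,0,0],
  [1,0.06,0,0,0],
  [1,0.06,0,0,0],
])

```text
clock: 14.65
eef_pos: [575.8, -3.4, 59.3]
tool_rot: [3.142, -0.0, 1.506]
force: [-0.5, 0.5, -2.8]
width: 13.3
gripper_force: 61.1
```

>>> play_rows([
  [1,0.005,0,0,0],
  [1,0.005,0,0,0],
])

```text
clock: 14.85
eef_pos: [575.8, -3.3, 59.3]
tool_rot: [-3.142, 0.0, 1.506]
force: [-0.6, -0.3, -0.5]
width: 13.1
gripper_force: 61.1
```

>>> play_rows([
  [1,0.005,0,0,0],
  [1,0.005,0,0,0],
])

```text
clock: 15.05
eef_pos: [575.8, -3.3, 59.3]
tool_rot: [3.142, -0.0, 1.506]
force: [0.7, 0.6, -2.7]
width: 13.1
gripper_force: 61.1
```

>>> play_rows([
  [1,0.005,0,0,0],
  [1,0.005,0,0,0],
])

```text
clock: 15.25
eef_pos: [575.8, -3.2, 59.3]
tool_rot: [3.142, -0.0, 1.506]
force: [-0.4, 0.9, -2.1]
width: 13.5
gripper_force: 61.1
```

>>> play_rows([
  [1,0.005,0,0,0],
  [1,0.005,0,0,0],
])

```text
clock: 15.45
eef_pos: [575.8, -3.2, 59.3]
tool_rot: [3.142, -0.0, 1.506]
force: [-0.1, 0.8, -2.8]
width: 13.3
gripper_force: 61.1
```

>>> play_rows([
  [1,0.01,0,0,0],
  [1,0.01,0,0,0],
])

```text
clock: 15.65
eef_pos: [575.8, -3.0, 59.3]
tool_rot: [3.142, -0.0, 1.506]
force: [0.3, -0.2, -3.1]
width: 13.7
gripper_force: 61.1
```

>>> play_rows([
  [1,0.02,0,0,0],
  [1,0.02,0,0,0],
])

```text
clock: 15.85
eef_pos: [575.8, -2.8, 59.3]
tool_rot: [3.142, -0.0, 1.506]
force: [-0.8, 0.0, -2.5]
width: 13.3
gripper_force: 61.1
```

>>> play_rows([
  [1,0.02,0,0,0],
  [1,0.02,0,0,0],
])

```text
clock: 16.05
eef_pos: [575.8, -2.6, 59.4]
tool_rot: [3.142, -0.0, 1.506]
force: [1.0, 0.2, -1.6]
width: 13.1
gripper_force: 61.1
```

>>> play_rows([
  [1,0.02,0,0,0],
  [1,0.02,0,0,0],
])

```text
clock: 16.25
eef_pos: [575.8, -2.4, 59.3]
tool_rot: [3.142, -0.0, 1.506]
force: [-0.7, 0.6, -2.5]
width: 13.2
gripper_force: 61.1
```

>>> play_rows([
  [1,0.02,0,0,0],
  [1,0.02,0,0,0],
])

```text
clock: 16.45
eef_pos: [575.8, -2.4, 59.3]
tool_rot: [3.142, 0.0, 1.506]
force: [-0.2, 0.1, -1.6]
width: 13.1
gripper_force: 61.1
```

>>> play_rows([
  [1,0.02,0,0,0],
  [1,0.02,0,0,0],
])

```text
clock: 16.65
eef_pos: [575.8, -2.4, 59.4]
tool_rot: [-3.142, 0.0, 1.505]
force: [-0.7, -0.1, -2.7]
width: 13.6
gripper_force: 61.1
```

>>> play_rows([
  [1,0.02,0,0,0],
  [1,0.02,0,0,0],
])

```text
clock: 16.85
eef_pos: [575.8, -2.4, 59.4]
tool_rot: [-3.142, 0.001, 1.505]
force: [0.4, -1.9, -2.0]
width: 13.8
gripper_force: 61.1
```

>>> play_rows([
  [1,0.02,0,0,0],
  [1,0.02,0,0,0],
])

```text
clock: 17.05
eef_pos: [575.9, -2.3, 59.4]
tool_rot: [-3.142, 0.001, 1.505]
force: [0.0, -2.8, -1.5]
width: 13.3
gripper_force: 61.1
```

>>> play_rows([
  [1,0.02,0,0,0],
  [1,0.02,0,0,0],
])

```text
clock: 17.25
eef_pos: [575.9, -1.9, 59.4]
tool_rot: [3.142, 0.0, 1.505]
force: [0.6, -2.8, -1.0]
width: 13.2
gripper_force: 61.2
```

>>> play_rows([
  [1,0.02,0,0,0],
  [1,0.02,0,0,0],
])

```text
clock: 17.45
eef_pos: [576.0, -1.3, 59.3]
tool_rot: [3.142, 0.0, 1.506]
force: [-0.8, -3.1, -2.0]
width: 13.1
gripper_force: 61.2
```

>>> play_rows([
  [1,0.05,0,0,0],
  [1,0.1,0,0,0],
  [1,0.15,0,0,0],
  [1,0.2,0,0,0],
  [1,0.25,0,0,0],
  [1,0.3,0,0,0],
  [1,0.35,0,0,0],
  [1,0.4,0,0,0],
  [1,0.45,0,0,0],
  [1,0.5,0,0,0],
])

```text
clock: 18.45
eef_pos: [576.2, 3.7, 59.3]
tool_rot: [3.142, 0.0, 1.506]
force: [-0.3, -3.1, -0.7]
width: 13.4
gripper_force: 61.2
```

>>> play_rows([
  [1,0.03,0,0,0],
  [1,0.06,0,0,0],
  [1,0.09,0,0,0],
  [1,0.12,0,0,0],
  [1,0.15,0,0,0],
])

```text
clock: 18.95
eef_pos: [576.3, 5.2, 59.3]
tool_rot: [-3.142, 0.0, 1.506]
force: [-0.0, -2.6, -0.6]
width: 13.3
gripper_force: 61.2
```

Friction runs at about 3 N. From here I'll go 1.5 mm per reading.

>>> play_rows([
  [1,0.03,0,0,0],
  [1,0.06,0,0,0],
  [1,0.09,0,0,0],
  [1,0.12,0,0,0],
  [1,0.15,0,0,0],
])

```text
clock: 19.45
eef_pos: [576.4, 6.7, 59.3]
tool_rot: [3.142, 0.0, 1.506]
force: [0.4, -2.6, -1.1]
width: 13.3
gripper_force: 61.2
```

>>> play_rows([
  [1,0.03,0,0,0],
  [1,0.06,0,0,0],
  [1,0.09,0,0,0],
  [1,0.12,0,0,0],
  [1,0.15,0,0,0],
])

```text
clock: 19.95
eef_pos: [576.6, 8.2, 59.3]
tool_rot: [3.142, 0.0, 1.506]
force: [-0.2, -3.7, -0.7]
width: 13.5
gripper_force: 61.2
```

>>> play_rows([
  [1,0.03,0,0,0],
  [1,0.06,0,0,0],
  [1,0.09,0,0,0],
  [1,0.12,0,0,0],
  [1,0.15,0,0,0],
])

```text
clock: 20.45
eef_pos: [576.6, 9.7, 59.3]
tool_rot: [3.142, -0.0, 1.506]
force: [-0.7, -3.6, -1.0]
width: 13.6
gripper_force: 61.2
```

>>> play_rows([
  [1,0.03,0,0,0],
  [1,0.06,0,0,0],
  [1,0.09,0,0,0],
  [1,0.12,0,0,0],
  [1,0.15,0,0,0],
])

```text
clock: 20.95
eef_pos: [576.7, 11.2, 59.3]
tool_rot: [3.142, -0.0, 1.506]
force: [0.4, -2.8, -1.4]
width: 13.6
gripper_force: 61.2
```

>>> play_rows([
  [1,0.03,0,0,0],
  [1,0.06,0,0,0],
  [1,0.09,0,0,0],
  [1,0.12,0,0,0],
  [1,0.15,0,0,0],
])

```text
clock: 21.45
eef_pos: [576.8, 12.7, 59.3]
tool_rot: [3.142, -0.0, 1.506]
force: [-0.6, -3.1, -1.0]
width: 13.1
gripper_force: 61.2
```

>>> play_rows([
  [1,0.03,0,0,0],
  [1,0.06,0,0,0],
  [1,0.09,0,0,0],
  [1,0.12,0,0,0],
  [1,0.15,0,0,0],
])

```text
clock: 21.95
eef_pos: [576.9, 14.2, 59.3]
tool_rot: [-3.142, -0.0, 1.506]
force: [-0.3, -3.6, -1.0]
width: 13.4
gripper_force: 61.2
```

>>> play_rows([
  [1,0.03,0,0,0],
  [1,0.06,0,0,0],
  [1,0.09,0,0,0],
  [1,0.12,0,0,0],
  [1,0.15,0,0,0],
])

```text
clock: 22.45
eef_pos: [577.0, 15.7, 59.3]
tool_rot: [3.142, -0.0, 1.506]
force: [-1.4, -3.7, -1.3]
width: 13.5
gripper_force: 61.2
```

>>> play_rows([
  [1,0.03,0,0,0],
  [1,0.06,0,0,0],
  [1,0.09,0,0,0],
  [1,0.12,0,0,0],
  [1,0.15,0,0,0],
])

```text
clock: 22.95
eef_pos: [577.1, 17.2, 59.3]
tool_rot: [3.142, -0.0, 1.506]
force: [-0.2, -4.1, -1.5]
width: 13.0
gripper_force: 61.2
```

>>> play_rows([
  [1,0.03,0,0,0],
  [1,0.06,0,0,0],
  [1,0.09,0,0,0],
  [1,0.12,0,0,0],
  [1,0.15,0,0,0],
])

```text
clock: 23.45
eef_pos: [577.2, 18.7, 59.3]
tool_rot: [3.142, 0.0, 1.506]
force: [-0.4, -2.8, -0.8]
width: 13.3
gripper_force: 61.2
```

>>> play_rows([
  [1,0.03,0,0,0],
  [1,0.06,0,0,0],
  [1,0.09,0,0,0],
  [1,0.12,0,0,0],
  [1,0.15,0,0,0],
])

```text
clock: 23.95
eef_pos: [577.3, 20.2, 59.3]
tool_rot: [3.142, 0.0, 1.506]
force: [-0.8, -3.5, -0.6]
width: 13.7
gripper_force: 61.2
```

>>> play_rows([
  [1,0.03,0,0,0],
  [1,0.06,0,0,0],
  [1,0.09,0,0,0],
  [1,0.12,0,0,0],
  [1,0.15,0,0,0],
])

```text
clock: 24.45
eef_pos: [577.4, 21.7, 59.3]
tool_rot: [3.142, -0.0, 1.506]
force: [-0.4, -3.4, -0.8]
width: 13.3
gripper_force: 61.2
```

>>> play_rows([
  [1,0.03,0,0,0],
  [1,0.06,0,0,0],
  [1,0.09,0,0,0],
  [1,0.12,0,0,0],
  [1,0.15,0,0,0],
])

```text
clock: 24.95
eef_pos: [577.5, 23.2, 59.3]
tool_rot: [3.142, -0.0, 1.506]
force: [-0.0, -3.3, -0.1]
width: 13.3
gripper_force: 61.2
```

>>> play_rows([
  [1,0.03,0,0,0],
  [1,0.06,0,0,0],
  [1,0.09,0,0,0],
  [1,0.12,0,0,0],
  [1,0.15,0,0,0],
])

```text
clock: 25.45
eef_pos: [577.6, 24.7, 59.3]
tool_rot: [3.142, -0.0, 1.506]
force: [-0.8, -2.9, -0.7]
width: 13.6
gripper_force: 61.2
```

>>> play_rows([
  [1,0.03,0,0,0],
  [1,0.06,0,0,0],
  [1,0.09,0,0,0],
  [1,0.12,0,0,0],
  [1,0.15,0,0,0],
])

```text
clock: 25.95
eef_pos: [577.7, 26.2, 59.3]
tool_rot: [3.142, -0.0, 1.506]
force: [-0.2, -3.0, -1.2]
width: 13.5
gripper_force: 61.2
```

>>> play_rows([
  [1,0.03,0,0,0],
  [1,0.06,0,0,0],
  [1,0.09,0,0,0],
  [1,0.12,0,0,0],
  [1,0.15,0,0,0],
])

```text
clock: 26.45
eef_pos: [577.7, 26.5, 59.4]
tool_rot: [-3.141, 0.002, 1.505]
force: [-1.0, -6.8, 0.7]
width: 13.3
gripper_force: 61.3
```

The TCP stalled at 26.5 (27.7 expected) and the force doubled to 6.8 N. I'll make one tiny confirming press and then back off slowly.

>>> play_rows([
  [1,0.02,0,0,0],
  [1,0.02,0,0,0],
])

```text
clock: 26.65
eef_pos: [577.7, 26.4, 59.4]
tool_rot: [-3.141, 0.002, 1.505]
force: [-0.8, -5.9, 1.4]
width: 13.4
gripper_force: 61.3
```

>>> play_rows([
  [1,-0.1,0,0,0],
  [1,-0.2,0,0,0],
  [1,-0.3,0,0,0],
  [1,-0.5,0,0,0],
  [1,-0.8,0,0,0],
  [1,-1.2,0,0,0],
  [1,-1.8,0,0,0],
  [1,-2.4,0,0,0],
  [1,-3,0,0,0],
  [1,-3,0,0,0],
])

```text
clock: 27.65
eef_pos: [575.7, -4.0, 59.3]
tool_rot: [-3.141, 0.001, 1.504]
force: [-0.2, 0.5, -2.7]
width: 13.3
gripper_force: 61.1
```

```bash
python3 - <<'E'
from h import *
s=ctrl.read_state();print(s["clock"],s["eef_pos"],s["force"].round(2))
T=pose();p,P=look("wrist");cv2.imwrite("pics/w5.png",p[:,:,::-1]);S=((P-T[:3,3])@T[:3,:3]).reshape(-1,3);W=P.reshape(-1,3)
for n,z0,z1,x0 in(("bar",25,31.3,25),("car",31.5,35,90),("rail",14,18.5,0)):
    m=(W[:,2]>z0)&(W[:,2]<z1)&(abs(S[:,1])<48)&(S[:,0]>x0)&(S[:,0]<170)
    q=S[m]
    if len(q):print(n,len(q),np.round(np.percentile(q,[1,50,99],axis=0)[:,:2].T,1).tolist(),np.median(W[m][:,2]))
E
```

```text
27.65 [575.71190633  -3.95067308  59.2756856 ] [-0.19  0.53 -2.67]
bar 5560 [[25.6, 50.0, 105.5], [-12.6, -0.7, 13.7]] 27.975991428613327
car 496 [[105.0, 105.9, 106.7], [-18.6, 0.5, 19.9]] 32.95156081726765
rail 14392 [[1.5, 64.2, 109.4], [-34.6, 1.1, 35.6]] 16.127868141061413
```

View pics/w5.png

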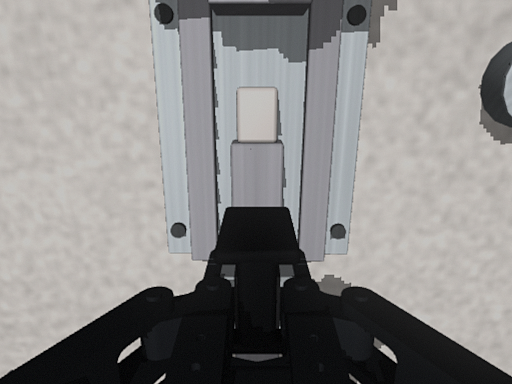

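The carrier sits squarely at its new place (rear edge about y=101, top of picture at 258,8), and the nose is free of it. Now I'll lift the bar and return it to the mat.

>>> play_rows([
  [1,0,0,-1.5,0],
  [1,0,0,-4,0],
  [1,0,0,-7,0],
  [1,0,0,-9,0],
  [1,0,0,-9,0],
])

```text
clock: 28.2
eef_pos: [578.2, -1.3, 153.2]
tool_rot: [3.134, -0.001, 1.506]
force: [-0.1, -0.2, -1.9]
width: 13.4
gripper_force: 61.1
```

>>> play_rows([
  [1,-3,-0.3,0,8.4],
  [1,-6,-0.6,0,16.8],
  [1,-9,-0.9,0,25.2],
  [1,-12,-1.2,0,33.6],
  [1,-15,-1.5,0,42],
  [1,-18,-1.8,0,50.4],
  [1,-21,-2.1,0,58.8],
  [1,-24,-2.4,0,67.2],
  [1,-27.5,-2.7,0,75.6],
  [1,-30.3,-3,0,84],
])

```text
clock: 29.2
eef_pos: [525.3, -304.1, 148.6]
tool_rot: [3.141, 0.001, 0.033]
force: [0.1, -0.1, -2.8]
width: 13.1
gripper_force: 61.0
```

>>> play_rows([
  [1,0,0,0,0],
  [1,0,0,0,0],
  [1,0,0,0,0],
  [1,0,0,0,0],
])

```text
clock: 29.6
eef_pos: [526.6, -300.6, 149.0]
tool_rot: [-3.14, 0.0, 0.042]
force: [-0.2, -0.2, -3.0]
width: 13.6
gripper_force: 61.0
```

```bash
python3 - <<'E'
from h import *
s=ctrl.read_state();print(s["clock"],s["eef_pos"],s["tool_rot"],s["force"].round(2));T2rel(525.8,-304,49.3)
E
```

```text
29.6 [ 526.64567154 -300.6394367   149.00653048] [-3.14014044e+00  1.71172376e-04  4.24095497e-02] [-0.21 -0.23 -2.97]
tool shift cm [-0.1   0.35  9.97] yaw tool x deg 2.429888209501564
```

>>> play_rows([
  [1,-0.1,0.3,3,0],
  [1,-0.1,0.3,6,0],
  [1,-0.1,0.3,8,0],
  [1,-0.1,0.3,9,0],
  [1,-0.1,0.3,9.5,0],
  [1,-0.1,0.3,9.5,0],
  [1,-0.1,0.3,9.7,0],
  [1,-0.1,0.3,9.7,0],
  [1,-0.1,0.3,9.7,0],
])

```text
clock: 30.5
eef_pos: [525.7, -305.8, 53.1]
tool_rot: [3.141, -0.001, 0.04]
force: [0.1, -0.5, -3.5]
width: 13.6
gripper_force: 61.1
```

>>> play_rows([
  [1,0,0,0.1,0],
  [1,0,0,0.1,0],
  [1,0,0,0.2,0],
  [1,0,0,0.2,0],
  [1,0,0,0.2,0],
])

```text
clock: 31.0
eef_pos: [525.3, -305.5, 50.3]
tool_rot: [-3.142, 0.0, 0.04]
force: [0.5, 0.5, -2.4]
width: 13.7
gripper_force: 61.1
```

>>> play_rows([
  [1,0,0,0.05,0],
  [1,0,0,0.1,0],
  [1,0,0,0.1,0],
  [1,0,0,0.1,0],
])

```text
clock: 31.4
eef_pos: [525.4, -305.5, 49.3]
tool_rot: [3.142, -0.0, 0.04]
force: [0.9, 0.1, -1.5]
width: 13.2
gripper_force: 61.1
```

>>> play_rows([
  [1,0,0,0.05,0],
  [1,0,0,0.05,0],
  [1,0,0,0.05,0],
])

```text
clock: 31.7
eef_pos: [525.3, -305.6, 49.3]
tool_rot: [3.142, -0.0, 0.039]
force: [-1.6, 1.1, 5.2]
width: 13.0
gripper_force: 62.0
```

>>> play_rows([
  [0.8,0,0,0,0],
  [0.6,0,0,0,0],
  [0.3,0,0,0,0],
  [0,0,0,0,0],
  [0,0,0,0,0],
  [0,0,0,0,0],
  [0,0,0,0,0],
  [0,0,0,0,0],
  [0,0,0,0,0],
])

```text
clock: 32.6
eef_pos: [525.3, -305.5, 48.8]
tool_rot: [3.142, -0.0, 0.04]
force: [0.4, -0.2, 0.4]
width: 85.8
gripper_force: 0.0
```

>>> play_rows([
  [0,0,0,-2,0],
  [0,0,0,-5,0],
  [0,0,0,-9,0],
  [0,0,0,-13,0],
  [0,0,0,-17,0],
  [0,0,0,-20,0],
  [0,0,0,-20,0],
  [0,0,0,-20,0],
])

```text
clock: 33.4
eef_pos: [525.4, -305.5, 249.3]
tool_rot: [3.141, -0.001, 0.04]
force: [-0.1, 0.0, -0.7]
width: 85.4
gripper_force: 0.0
```

```bash
python3 - <<'E'
from h import *
p,P=look("wrist");Q=P[60:260,220:310].reshape(-1,3)
b=Q[(Q[:,2]>15)&(Q[:,2]<21)];g=Q[(Q[:,2]>60)&(Q[:,2]<70)]
print("bar",rect(b),"grip",rect(g),np.median(b[:,2]),np.median(g[:,2]))
t,P=look("top");s,P2=look("side")
a=cv2.resize(t[120:300,80:440],(800,400));c=cv2.resize(p,(266,200));d=cv2.resize(s[120:360,110:410],(250,200))
im=np.zeros((600,800,3),np.uint8);im[:400]=a;im[400:,:266]=c;im[400:,270:520]=d
cv2.imwrite("pics/fin.png",im[:,:,::-1]);print(ctrl.read_state()["clock"])
Q=P2.reshape(-1,3);q=Q[(abs(Q[:,0]-585)<30)&(Q[:,1]>90)&(Q[:,1]<125)&(Q[:,2]>30)&(Q[:,2]<36)];print("carrier seen y",q[:,1].min(),q[:,1].max(),len(q))
E
```

```text
bar (array([ 524.5, -303.9]), array([149.6,  26.9]), 2.6) grip (array([ 525.2, -305.2]), array([43.9, 29.3]), 2.46) 18.183120880596135 63.97966965996255
33.55
carrier seen y 102.68161578647903 108.43011325164116 23
```

View pics/fin.png

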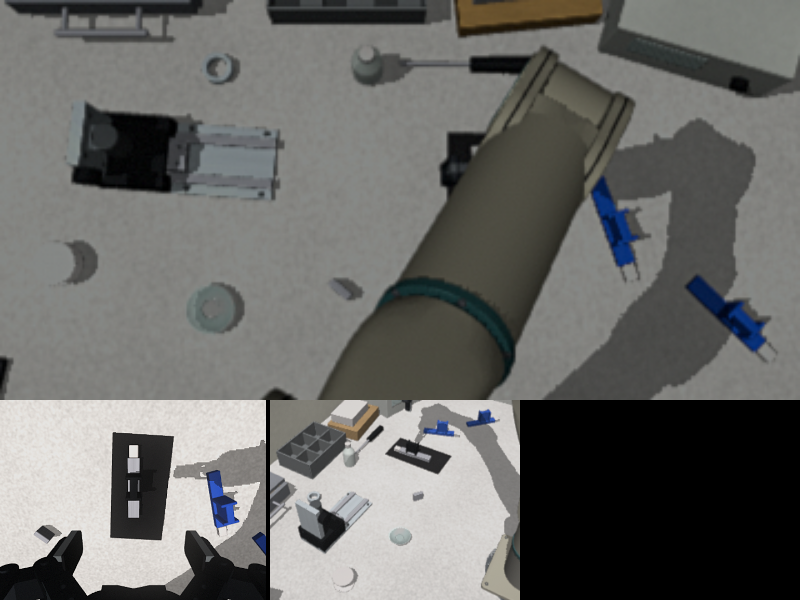

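The bar lies flat on its mat with the grip up (wrist inset 133,480), the carrier is at its stop with its tail outside the hood, and the bystanders are undisturbed. I'm handing in now.

```bash
python3 -c "
from cell import ctrl
print(ctrl.finish_job())"
```

```text
the job is handed in; nothing more can be done
None
```

I nudged the carrier gently until it stalled against the hidden stop, about 33 mm inside the hood mouth. The wrist force peaked at 6.8 N in my readings, of which about 3 N was friction. The bar is back on its mat, grip up, nothing else was moved, and I handed the job in at about 34 s.

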